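Seat the marble dish on the try-me turntable and hold it turned

ROBOT

A 7-joint arm with a two-finger parallel gripper is mounted at the origin on the work surface. World frame = base frame: x ahead of the robot, y to its left, z up, the work surface at z = 0. Lengths are in m, angles in rad, forces in N, time in s.
With the tool pointing down it reaches from about 0.4 to 0.75 m from the base axis. Payload 19.5 kg.
Tool frame: the origin (TCP) lies at the very end of the fingers, on their centre line; the grasp point (between the pads) lies 19 mm behind it; z points along the fingers, y is the line along which they close (so a half turn about z gives the same grasp; the last joint's range is limited). The gripper opens to 85 mm and grips with 20 to 120 N. Pads are 22 mm wide; open, the fingers measure 114 mm over their backs; the gripper's body (76 mm by 85 mm) begins 54 mm behind the grasp point. The pads swing forward as they close: fully open they stand 13 mm farther back than shut.
Start: joints at [1.184, 0.707, -0.028, 1.485, 0.022, 0.951, -0.075], TCP at [0.194, -0.541, 0.231] pointing down, gripper open.
Joint ranges: [-2.71, 2.71], [-0.32, 2.16], [-1.57, 1.52], [0, 2.45], [-1.46, 4.6], [0, 2.02], [-2.83, 2.83]. Speed limits (rad/s): [1.89, 1.89, 2.57, 2.57, 3.01, 3.01, 3.01].

INTERFACE

Orientations are given as a rotation vector (axis times angle).
In Python, from bench import bot gives the robot as it stands.
- The arm moves only by the shell command python3 -m jog 'ROWS' [OPENING] [FORCE]. ROWS is a JSON object whose one key "moves" holds a list of rows, each a list of 6 numbers: the shift along the world's x, y, z in units of 40 mm (1.0 is 40 mm), then the turn, a rotation vector about the world's x, y, z in rad. In form: {"moves": [[x, y, z, ax, ay, az], ...]}. A call has 1 to 8 rows; each row shifts and turns the commanded pose from where the row before left it; what a row does not reach is not made up. A row lasts 1/12 s, in which the tool goes at most 41.7 mm and 7.16 degrees, less where a joint would pass 70% of its speed; a pose out of reach is approached as far as the arm can. A call is refused whole if a number of a shift passes 1 or a number of a turn 0.125, either way. A call with a gripper value outside its range is refused whole. OPENING is the finger opening in mm, from 0 to 85.4, set as the call begins (- or left out, the last holds). The fingers move at their own pace and stop on an object; FORCE is the grip in N (left out, the last holds). Time passes only in rows, so rows that do not move let the fingers close. It gives the time, the measured TCP pose, the force, the opening and the grip force at its end, in the units of the state.
- bot.sense(): the state, without advancing time (a new reading comes with each control period).
- bot.capture(name): name is "scene" or "side" or "wrist"; returns a dict with "image" (400x640x3 uint8, red, green, blue), "camera_matrix" (3x3 intrinsics, pixels), "R" (3x3) and "t" (3): a world point X has camera coordinates R X + t. Camera axes: x right, y down, z forward; pixel columns grow to the right and rows downward; lengths in m; the calibration is good to about 2 mm. The wrist camera is an equidistant fisheye: a pixel r from the principal point sees the ray r / f radians off the axis. A picture is of the moment at which its call begins. There is no depth.
- bot.finish_job(): hands the job in; it is judged then, once.
Trained networks look in the newest picture that a camera, given by its name, has taken for a name from the list of things; names that differ only in an ending like _2 or _b are one class to them, and where a whole thing is asked for, a point or a joint stands for the part that bears it (a point fixed in the world has none). Each returns a list of dicts, best first, with "p" (0 to 1); they miss things now and then, are a little off and sometimes report something else, mostly with a low value. They report only what shows in the picture. A call takes as long as a camera call. They do not tell look-alikes from the thing itself.
- bot.boxes_of(camera, thing): "position" ([x, y, z] in m, in the coordinates of the camera as it stood for that picture, good to about 4 mm: the middle of the surface that is visible of it).
The state is a dict: "time_s": time; "qpos": joint angles; "dq": joint speeds; "joint_torque": joint torques, N m; "eef_pos": TCP position; "orientation": TCP orientation; "contact_force": force on the tool from outside, world axes, zero at the start; "ft_torque": the same for the moment, N m; "gripper_width": opening from 0.0 (shut) to 1.0 (fully open); "gripper_force": force on a finger pad.
Only numpy, scipy, OpenCV 4.12 (cv2) and the standard library are available. Lean on these libraries where they do the work, as an engineer would, in place of code of your own. Each camera call takes 0.05 s, during which the arm holds its last target. There are 200 camera calls.

TASK

Carry the blue marble dish, level and with the red marble lying loose in it, to the white try-me turntable and seat it fully down on the square spindle. Then turn the dish a quarter turn anticlockwise (seen from above) so that the turntable's red pointer stands on the green mark, and finish still gripping the dish and holding it there, because a spring turns it back when let go. All the while the marble must stay on the yellow circle in the middle of the dish, and the other goods on the table stay where they are.

Things in the scene. Friction and masses are not known exactly. Their poses are not given: they have to be found in the camera images.
- dish: The marble dish, 0.2 to 0.4 kg: a light-blue shallow round bowl (144 mm across the rim, rim top 54 mm above the origin) on a square wooden foot (60 x 60 mm, 26 mm tall), with a wooden bow handle over it. Origin: centre of the foot's underside; z up. The foot has a square bore open below, 28 x 28 mm, 26 mm deep, centred, its sides parallel to the dish's x and y.
- dish_handle (a point): Centre of the bar of the dish's bow handle, 120 mm above the dish's origin; axes as the dish's. The bar runs along x: 148 mm long (x), 12 mm wide (y), 14 mm tall, carried by two posts 12 mm thick at x = +-68 mm, over the middle of the bowl. Under the bar there is nothing down to the marble.
- dish_middle (a point): Lowest point of the bowl's inner face, in the middle of the dish, 31 mm above its origin. The inner face rises at about 8 degrees out to radius 35 mm, and at 20 degrees beyond. The yellow circle painted round this point has a radius of 28 mm.
- marble_center (a point): Centre of the loose red marble, 30 mm in diameter, 35 g. It starts in the middle of the dish; its top is then about 61 mm above the dish's origin.
- turntable: The turntable's round white base, 210 mm across, 28 mm tall, fixed to the table. Origin: centre of its underside. Its x axis points the way the red pointer points at rest. The green mark (18 degrees wide) lies on its top near the edge in its +y direction, a quarter turn anticlockwise from the resting pointer.
- spindle_seat (a point): Point on the turntable's axis on top of its aluminium drive disc (90 mm across), 42 mm above the table: the dish's origin is here when the dish is fully seated. It turns with the spindle: x along the red pointer, which reaches from 45 to 97 mm from the axis and lies below the disc's top.
- spindle_tip (a point): Centre of the top of the square steel spindle, 24 mm above spindle_seat; axes as spindle_seat. The spindle is 26 x 26 mm with sides parallel to x and y; its top 6 mm taper to 20 x 20 mm. The dish's bore fits on it in any of four quarter-turn orientations, with 1 mm clearance a side and so about 0.08 rad of rotational play either way.
- spindle (a joint): Turn of the spindle and its red pointer from rest, rad, anticlockwise from above: 0 at rest (a stop), pi/2 with the pointer at the middle of the green mark, 2.3 at the other stop. A spring turns it back to 0: 0.025 N m at rest, growing by 0.1 N m per rad, 0.18 N m at a quarter turn.
- penguin: Bystander: light-blue vinyl penguin figure, 58 mm across, 85 mm tall, loose; origin at the centre of its underside. Leave it alone.
- bee: Bystander: yellow and black striped bee figure, 60 mm across, 70 mm tall, loose; origin at the centre of its underside. Leave it alone.
- piglet: Bystander: small round pink pig figure, 52 mm across and tall, loose; origin at the centre of its underside. Leave it alone.
- tumbler: Bystander: pink open tumbler, 76 mm across, 100 mm tall, loose; origin at the centre of its underside. Leave it alone.
- lunchbox: Bystander: cream lunch box with a yellow patch on its lid, 114 x 174 x 50 mm, loose; origin at the centre of its underside. Leave it alone.
- bead_jar: Bystander: orange jar with a white cap, 64 mm across, 85 mm tall, loose; origin at the centre of its underside. Leave it alone.
- stacker: Bystander: toy of coloured rings on a post, 64 mm across, 78 mm tall, loose; origin at the centre of its underside. Leave it alone.
Things that resemble listed ones, but are neither listed nor needed, are in the scene too. What is shaped like the turntable but purple is not meant.

How it is judged:
On the way, in this order (a step that is already met when the one before it is completed fails the run):
1. the dish is fully seated on the square spindle, before it has been turned far (horizontal distance between dish and spindle_seat below 0.006 m and z of dish in the frame of spindle_seat between -0.004 and 0.004 m and angle between dish's own z axis and vertical below 0.1 rad and value of joint spindle below 1 rad), for 0.2 s.
2. the seated dish is turned until the red pointer stands on the green mark (horizontal distance between dish and spindle_seat below 0.006 m and z of dish in the frame of spindle_seat between -0.004 and 0.004 m and angle between dish's own z axis and vertical below 0.1 rad and value of joint spindle between 1.41 and 1.73 rad), for 0.2 s.
At the end, for the whole second after the job is handed in: The dish is fully down on the spindle (within 4 mm in height, 6 mm sideways, 0.1 rad of level), the spindle stands at a quarter turn (1.41 to 1.73 rad) at rest, the marble lies within 29 mm of the middle of the dish, and the fingers still hold the dish (over 1 N) (all of step 2 and horizontal distance between marble_center and dish_middle below 0.029 m and z of marble_center in the frame of dish below 0.06 m and contact force between the fingers and dish above 1 N and linear speed of dish below 0.05 m/s and velocity of joint spindle between -0.1 and 0.1 rad/s); the arm keeps its last pose, push and grip.
It fails at once if the marble leaves the yellow circle (horizontal distance between marble_center and dish_middle above 0.03 m).
It fails at once if the dish is tipped by more than 0.25 rad (angle between dish's own z axis and vertical above 0.25 rad).
It fails at once if one of the other goods is moved by more than 40 mm (distance of any of penguin, bee, piglet, tumbler, lunchbox, bead_jar, stacker from where it was at the start of the episode above 0.04 m).
It also fails if it takes over 59 s, if anything falls off the work surface, if the arm or the gripper's body presses on something with over 40 N, if the wrist force passes 120 N, or if a joint passes its speed limit or range.

## Working session

There is one attempt and no reset: what is moved stays moved. The work goes in short steps, Python scripts to look and compute and a shell command to move; the robot and the scene stay as the last step left them, time stands still between calls to the robot, and variables do not carry over. Pictures are saved under pics/ and viewed, at most 10 in all, crops included, and the job is handed in when it is done.

```bash
mkdir -p pics; ls; cat > h.py <<'E'
import numpy as np, cv2
from bench import bot
from scipy.spatial.transform import Rotation as Ro
def save(c,name):
    cv2.imwrite('pics/'+name+'.png',c['image'][:,:,::-1])
def world(c,p): return np.array(c['R']).T@(np.array(p)-np.array(c['t']))
def ray(c,u,v,z):
    K=np.array(c['camera_matrix']);R=np.array(c['R']);o=-R.T@np.array(c['t'])
    d=R.T@np.linalg.inv(K)@[u,v,1]; return o+d*(z-o[2])/d[2]
def proj(c,X):
    K=np.array(c['camera_matrix']);p=np.array(c['R'])@X+np.array(c['t']);q=K@p;return q[:2]/q[2]
E
python3 - <<'E'
from h import *
np.set_printoptions(precision=4,suppress=True)
s=bot.sense(); print({k:np.round(v,3) for k,v in s.items()})
for n in ['scene','side']:
    c=bot.capture(n); save(c,n+'0'); print(n,-np.array(c['R']).T@c['t'])
    for t in ['dish','dish_handle','marble_center','turntable','spindle_tip','penguin','bee','piglet','tumbler','lunchbox','bead_jar','stacker']:
        for b in bot.boxes_of(n,t)[:3]:
            w=world(c,b['position']); print(n,t,round(b['p'],2),w,proj(c,w))
E
```

```text
pics
{'time_s': np.float64(0.0), 'qpos': array([ 1.184,  0.707, -0.028,  1.485,  0.022,  0.951, -0.075]), 'dq': array([-0.001, -0.   ,  0.   , -0.001,  0.001,  0.   ,  0.001]), 'joint_torque': array([ -0.   , -88.322,   1.234, -23.617,   0.017,   0.007,  -0.   ]), 'eef_pos': array([ 0.194, -0.541,  0.231]), 'orientation': array([-3.094, -0.539,  0.   ]), 'contact_force': array([ 0.64 , -0.253,  0.106]), 'ft_torque': array([-0.007,  0.05 ,  0.057]), 'gripper_force': np.float64(0.0), 'gripper_width': np.float64(1.001)}
scene [ 1.3842 -0.4872  1.1652]
scene dish 0.93 [ 0.5407 -0.2431  0.0451] [246.9492 255.8463]
scene dish_handle 0.92 [ 0.5425 -0.2428  0.0439] [247.3261 256.4748]
scene marble_center 0.52 [ 0.5537 -0.2421  0.0529] [248.8185 257.2399]
scene turntable 0.89 [0.5968 0.1737 0.0281] [378.0618 221.5485]
scene turntable 0.87 [0.2582 0.2378 0.0325] [340.6876 151.9085]
scene turntable 0.49 [ 0.7787 -0.2349  0.0358] [286.0446 321.0894]
scene spindle_tip 0.96 [0.2472 0.2455 0.0445] [341.1274 146.8965]
scene spindle_tip 0.59 [0.5888 0.1818 0.0452] [379.3859 215.308 ]
scene penguin 0.
[... 960 characters left out ...]
9.577  282.3317]
side spindle_tip 0.6 [0.5699 0.2024 0.0385] [258.4566 236.8872]
side penguin 0.62 [0.5129 0.0275 0.0357] [303.5521 217.6213]
side penguin 0.62 [ 0.5495 -0.2447  0.0436] [334.8686 180.9525]
side bee 0.84 [0.6103 0.0131 0.038 ] [282.7611 207.6614]
side piglet 0.65 [0.7514 0.001  0.0321] [253.6038 197.4911]
side tumbler 0.61 [0.5879 0.4741 0.0674] [192.1204 273.5389]
side tumbler 0.19 [ 0.545  -0.242   0.0435] [335.5181 181.5353]
side lunchbox 0.73 [ 0.5173 -0.4315  0.0484] [364.9505 163.3908]
side lunchbox 0.31 [0.7486 0.005  0.0335] [253.4938 197.8075]
side bead_jar 0.81 [0.751  0.1258 0.0458] [230.8958 209.3389]
side stacker 0.72 [ 0.7527 -0.2067  0.0216] [286.1583 177.5817]
```

View pics/scene0.png

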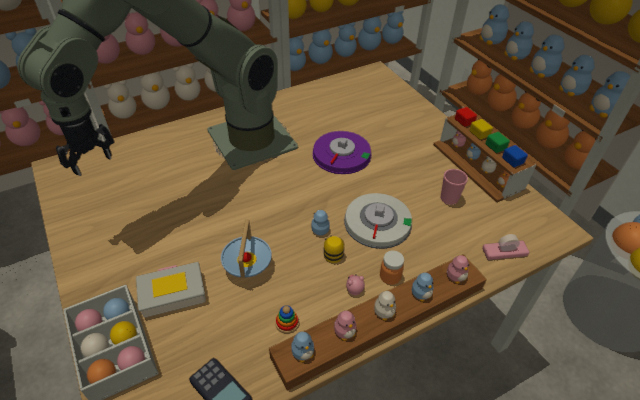

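View pics/side0.png

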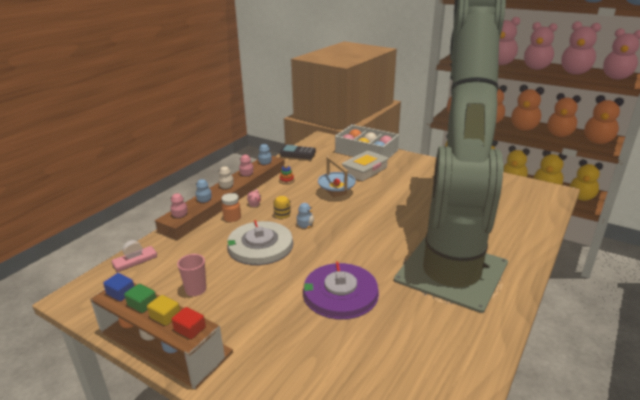

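The scene picture shows the dish at about (247,257) with its bar running from (249,225) to (241,275). The white turntable is at (378,220), its pointer at (375,232) and the green mark at (407,222). The purple decoy is at (341,150). Next I'll zoom in on the dish and turntable.

```bash
python3 - <<'E'
from h import *
a=cv2.imread('pics/scene0.png');b=cv2.imread('pics/side0.png')
f=lambda i,x,y,w,h,s:cv2.resize(i[y:y+h,x:x+w],None,fx=s,fy=s,interpolation=cv2.INTER_CUBIC)
m=np.vstack([np.hstack([f(a,212,215,80,60,5),f(a,338,190,80,60,5)]),np.hstack([f(b,300,150,80,60,5),f(b,220,210,80,60,5)])])
cv2.imwrite('pics/m0.png',m)
E
```

```text
(no output)
```

View pics/m0.png

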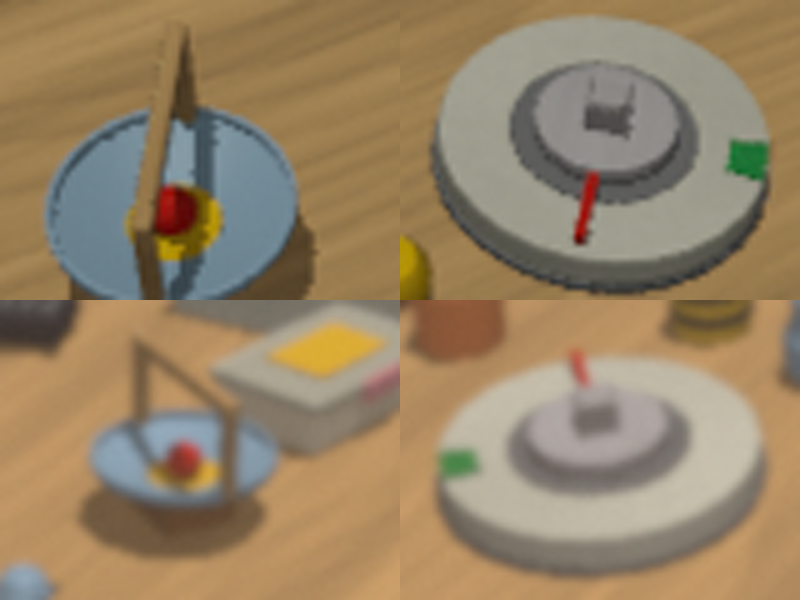

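```bash
python3 - <<'E'
from h import *
np.set_printoptions(precision=4,suppress=True)
c=bot.capture('scene');d=bot.capture('side')
print('bar scene',ray(c,247.6,220,.127),ray(c,241,261.4,.127),'side',ray(d,347.4,170.4,.127),ray(d,327,158,.127))
print('disc',ray(c,379.6,213.4,.042),ray(d,259.6,235.4,.042))
print('ptr',ray(c,376.6,224.6,.036),ray(c,374,238.4,.036),'green',ray(c,407.6,222,.028),ray(d,220+11.8,210+32.6,.028))
# white ellipse fits: base top z=.028 outline
for cam,n in((c,'scene'),(d,'side')):
    im=cam['image'].copy()
    p=proj(cam,np.array([.585,.19,.028]));print(n,p)
    # sample gray-ness radial edges: bowl rim fit for dish
    hsv=cv2.cvtColor(im,cv2.COLOR_RGB2HSV)
    q=proj(cam,np.array([.54,-.24,.05])).astype(int)
    m=cv2.inRange(hsv,(95,60,60),(115,255,255));mm=np.zeros_like(m);mm[q[1]-32:q[1]+32,q[0]-32:q[0]+32]=255;m&=mm
    ct=np.vstack(cv2.findContours(m,cv2.RETR_EXTERNAL,cv2.CHAIN_APPROX_NONE)[0])
    h=cv2.convexHull(ct);pts=np.array([ray(cam,u+.0,v,.054)for u,v in h[:,0]])
    print('rim',pts.min(0),pts.max(0),cv2.minEnclosingCircle(pts[:,:2].astype(np.float32)))
E
```

```text
bar scene [ 0.4849 -0.2091  0.127 ] [ 0.612 -0.282  0.127] side [ 0.4719 -0.2014  0.127 ] [ 0.59   -0.2541  0.127 ]
disc [0.5801 0.1889 0.042 ] [0.5685 0.1977 0.042 ]
ptr [0.6106 0.1582 0.036 ] [0.653  0.1208 0.036 ] green [0.6418 0.2543 0.028 ] [0.6331 0.2602 0.028 ]
scene [380.3051 217.285 ]
rim [ 0.4755 -0.317   0.054 ] [ 0.6162 -0.1796  0.054 ] ((0.54613196849823, -0.24838994443416595), 0.07107178121805191)
side [257.3833 236.3602]Traceback (most recent call last):
  File "<stdin>", line 15, in <module>
    return _nx.concatenate(arrs, 0, dtype=dtype, casting=casting)
           ~~~~~~~~~~~~~~~^^^^^^^^^^^^^^^^^^^^^^^^^^^^^^^^^^^^^^^
ValueError: need at least one array to concatenate
```

The dish is at about (0.543,-0.244) with the bar at yaw ≈ -28°. The turntable is at about (0.575,0.193) with the pointer at ≈ -44°. I'll move above the dish with the fingers across the bar and look with the wrist camera.

```bash

python3 -m jog '{"moves":[[0.44,0.37,0,0,0,0.115],[0.44,0.37,0,0,0,0.115],[0.44,0.37,0,0,0,0.115],[0.44,0.37,0,0,0,0.115],[0.44,0.37,0,0,0,0.115],[0.44,0.37,0,0,0,0.115],[0.44,0.37,0,0,0,0.115],[0.44,0.37,0,0,0,0.115]]}' 60
python3 -m jog '{"moves":[[0.44,0.37,0,0,0,0.115],[0.44,0.37,0,0,0,0.115],[0.44,0.37,0,0,0,0.115],[0.44,0.37,0,0,0,0.115],[0.44,0.37,0,0,0,0.115],[0.44,0.37,0,0,0,0.115],[0.44,0.37,0,0,0,0.115],[0.44,0.37,0,0,0,0.115]]}'
python3 -m jog '{"moves":[[0.44,0.37,0,0,0,0.115],[0.44,0.37,0,0,0,0.115],[0.4,0.37,0,0,0,0.115],[0.4,0.37,0,0,0,0.115],[0,0,0,0,0,0],[0,0,0,0,0,0]]}'
cat >> h.py <<'E'
def tool():
    s=bot.sense();R=Ro.from_rotvec(s['orientation']).as_matrix()
    print('t',round(float(s['time_s']),2),'pos',np.round(s['eef_pos'],4),'ydir',np.round(np.degrees(np.arctan2(R[1,1],R[0,1])),2),'z',np.round(R[:,2],4),'q7',np.round(s['qpos'][6],2),'F',np.round(s['contact_force'],1),'T',np.round(s['ft_torque'],2),'w',np.round(s['gripper_width'],3),'gf',np.round(s['gripper_force'],1))
def fproj(c,X):
    K=np.array(c['camera_matrix']);p=np.array(c['R'])@X+np.array(c['t']);th=np.arctan2(np.hypot(p[0],p[1]),p[2]);k=th/np.hypot(p[0],p[1])
    return np.array([K[0,2]+K[0,0]*p[0]*k,K[1,2]+K[1,1]*p[1]*k])
def fray(c,u,v,z):
    K=np.array(c['camera_matrix']);R=np.array(c['R']);o=-R.T@np.array(c['t'])
    a=(u-K[0,2])/K[0,0];b=(v-K[1,2])/K[1,1];th=np.hypot(a,b)
    d=R.T@np.array([np.sin(th)*a/th,np.sin(th)*b/th,np.cos(th)]);return o+d*(z-o[2])/d[2]
E
python3 - <<'E'
from h import *
tool();c=bot.capture('wrist');save(c,'w1');print(c['camera_matrix'],-np.array(c['R']).T@c['t'])
for t in ['dish','dish_handle','marble_center']:
    for b in bot.boxes_of('wrist',t)[:2]:print(t,b['p'],world(c,b['position']))
E
```

```text
time_s: 2.07
eef_pos: [0.3359, -0.422, 0.2314]
orientation: [2.529, 1.864, -0.0]
contact_force: [-0.1, -0.1, 0.6]
gripper_width: 0.705
gripper_force: 0.0
time_s: 2.73
eef_pos: [0.4767, -0.3036, 0.2314]
orientation: [1.439, 2.793, -0.0]
contact_force: [0.1, -0.6, 0.7]
gripper_width: 0.704
gripper_force: 0.0
time_s: 3.23
eef_pos: [0.5436, -0.2444, 0.231]
orientation: [-0.771, -3.045, -0.001]
contact_force: [-1.0, -0.5, 0.7]
gripper_width: 0.701
gripper_force: 0.0
t 3.23 pos [ 0.5436 -0.2444  0.231 ] ydir 61.6 z [-2.e-04  4.e-04 -1.e+00] q7 1.03 F [-1.  -0.5  0.7] T [-0.01  0.02 -0.01] w 0.701 gf 0.0
[[309.70691629   0.         315.29109609]
 [  0.         309.70691629 197.71034952]
 [  0.           0.           1.        ]] [ 0.48173087 -0.21024833  0.37338135]
dish 0.62 [ 0.53991182 -0.24490116  0.05078882]
dish 0.6 [ 0.54176973 -0.24465549  0.04373277]
dish_handle 0.98 [ 0.54054073 -0.24660562  0.0493092 ]
marble_center 0.77 [ 0.54165968 -0.24425489  0.05301757]
marble_center 0.46 [ 0.6116654  -0.01869848  0.05531883]
```

View pics/w1.png

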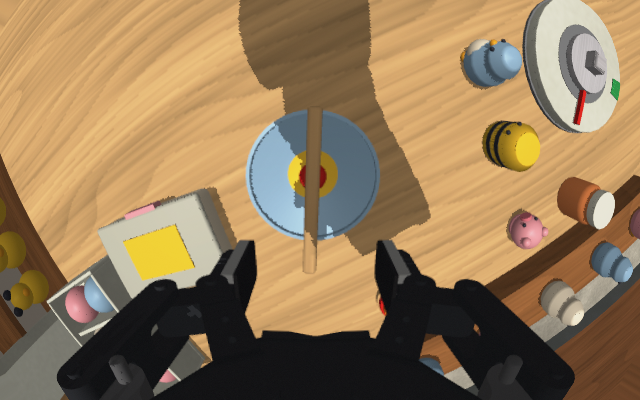

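The wrist picture shows the bar running from (315,108) to (309,271) between the fingers, with the marble at (313,177) in the middle of the dish.

```bash
python3 - <<'E'
from h import *
c=bot.capture('wrist')
a=fray(c,315,108,.127);b=fray(c,309,271,.127);print(a,b,np.linalg.norm(a-b),(a+b)/2,np.degrees(np.arctan2(*(b-a)[1::-1])))
im=c['image'];hsv=cv2.cvtColor(im,cv2.COLOR_RGB2HSV)
m=cv2.inRange(hsv,(90,40,40),(118,255,255));m[:100]=0;m[245:]=0;m[:,:240]=0;m[:,390:]=0
ct=np.vstack(cv2.findContours(m,cv2.RETR_EXTERNAL,cv2.CHAIN_APPROX_NONE)[0]);h=cv2.convexHull(ct)
P=np.array([fray(c,u,v,.054)[:2] for u,v in h[:,0]],np.float32);print(cv2.minEnclosingCircle(P))
# bar colour line fit
m=cv2.inRange(hsv,(8,60,30),(22,255,255));pts=[]
for v in range(125,235,5):
    r=[u for u in range(296,332) if m[v,u]]
    if 8<len(r)<20: pts.append(fray(c,(min(r)+max(r))/2,v,.127)[:2])
pts=np.array(pts);print(len(pts));l=cv2.fitLine(pts.astype(np.float32),cv2.DIST_HUBER,0,.01,.01).ravel();print(l,np.degrees(np.arctan2(l[1],l[0])))
n=np.array([-l[1],l[0]]);print('offset of tcp along n',n,(bot.sense()['eef_pos'][:2]-l[2:])@n)
E
```

```text
[ 0.47898501 -0.21089104  0.127     ] [ 0.60163404 -0.28398887  0.127     ] 0.14277981370878057 [ 0.54030953 -0.24743995  0.127     ] -30.794598640037947
((0.5418480038642883, -0.24635304510593414), 0.07152026146650314)
13
[ 0.8629046  -0.5053668   0.53400266 -0.24172461] -30.355701
offset of tcp along n [0.5053668 0.8629046] 0.0008467951996555564
```

```bash

python3 -m jog '{"moves":[[-0.06,-0.05,-0.4,0,0,-0.037],[0,0,-0.5,0,0,0],[0,0,-0.5,0,0,0],[0,0,-0.5,0,0,0],[0,0,-0.5,0,0,0],[0,0,-0.4,0,0,0],[0,0,-0.3,0,0,0],[0,0,-0.15,0,0,0]]}' 60
python3 -m jog '{"moves":[[0,0,0,0,0,0],[0,0,0,0,0,0],[0,0,0,0,0,0]]}' 30
python3 - <<'E'
from h import *
tool()
E
python3 -m jog '{"moves":[[0,0,0,0,0,0],[0,0,0,0,0,0],[0,0,0,0,0,0],[0,0,0,0,0,0],[0,0,0,0,0,0],[0,0,0,0,0,0]]}' 0 60
python3 - <<'E'
from h import *
tool();c=bot.capture('wrist');save(c,'w2')
E
```

```text
time_s: 4.15
eef_pos: [0.5402, -0.2473, 0.1]
orientation: [-0.829, -3.029, 0.0]
contact_force: [0.9, -0.3, -0.8]
gripper_width: 0.705
gripper_force: 0.0
time_s: 4.4
eef_pos: [0.5411, -0.2473, 0.1022]
orientation: [0.829, 3.029, -0.0]
contact_force: [0.2, -0.4, -0.4]
gripper_width: 0.353
gripper_force: 0.0
t 4.4 pos [ 0.5411 -0.2473  0.1022] ydir 59.4 z [ 1.1e-03 -5.0e-04 -1.0e+00] q7 0.89 F [ 0.2 -0.4 -0.4] T [0.06 0.01 0.02] w 0.353 gf 0.0
time_s: 4.9
eef_pos: [0.5413, -0.2469, 0.102]
orientation: [0.828, 3.029, 0.0]
contact_force: [-0.2, 2.3, 6.4]
gripper_width: 0.128
gripper_force: 59.3
t 4.9 pos [ 0.5413 -0.2469  0.102 ] ydir 59.42 z [ 1.3e-03 -1.0e-04 -1.0e+00] q7 0.89 F [-0.2  2.3  6.4] T [ 0.35 -0.04  0.05] w 0.128 gf 59.3
```

View pics/w2.png

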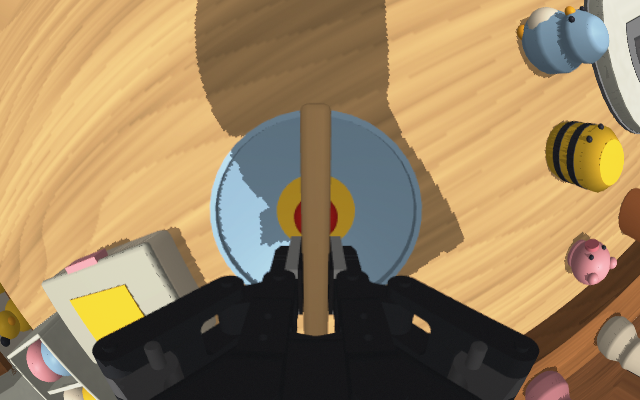

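The picture shows the bar gripped between the pads around (316,270), with the marble centred on the yellow circle. I'll lift 120 mm gently.

```bash

python3 -m jog '{"moves":[[0,0,0.05,0,0,0],[0,0,0.1,0,0,0],[0,0,0.2,0,0,0],[0,0,0.25,0,0,0],[0,0,0.3,0,0,0],[0,0,0.3,0,0,0],[0,0,0.3,0,0,0],[0,0,0.3,0,0,0]]}' 0 80
python3 -m jog '{"moves":[[0,0,0.3,0,0,0],[0,0,0.3,0,0,0],[0,0,0.25,0,0,0],[0,0,0.2,0,0,0],[0,0,0.1,0,0,0],[0,0,0.05,0,0,0],[0,0,0,0,0,0],[0,0,0,0,0,0]]}'
python3 - <<'E'
from h import *
tool();c=bot.capture('wrist');save(c,'w3')
for t in ['dish','marble_center','turntable','spindle_tip']:
    for b in bot.boxes_of('wrist',t)[:2]:print(t,b['p'],world(c,b['position']))
E
```

```text
time_s: 5.62
eef_pos: [0.5408, -0.2471, 0.175]
orientation: [0.828, 3.03, -0.0]
contact_force: [0.1, -0.4, -3.5]
gripper_width: 0.121
gripper_force: 78.0
time_s: 6.28
eef_pos: [0.5406, -0.2471, 0.2209]
orientation: [-0.828, -3.03, 0.0]
contact_force: [0.0, 0.3, -4.5]
gripper_width: 0.124
gripper_force: 78.0
t 6.28 pos [ 0.5406 -0.2471  0.2209] ydir 59.41 z [-6.e-04  1.e-04 -1.e+00] q7 0.99 F [ 0.   0.3 -4.5] T [ 0.02 -0.01  0.02] w 0.124 gf 78.0
dish 0.75 [ 0.52472651 -0.23067776  0.16310159]
marble_center 0.64 [ 0.53784797 -0.24122068  0.16884649]
turntable 0.74 [0.57051056 0.14912458 0.02569873]
spindle_tip 0.84 [0.57708188 0.17220009 0.04245757]
```

```bash

python3 -m jog '{"moves":[[0,0.05,0,0,0,0],[0,0.1,0,0,0,0],[0,0.15,0,0,0,0],[0.01,0.2,0,0,0,0],[0.02,0.25,0,0,0,-0.01],[0.03,0.3,0,0,0,-0.01],[0.03,0.3,0,0,0,-0.01],[0.03,0.3,0,0,0,-0.01]]}'
python3 -m jog '{"moves":[[0.03,0.3,0,0,0,-0.01],[0.03,0.3,0,0,0,-0.01],[0.03,0.3,0,0,0,-0.01],[0.03,0.3,0,0,0,-0.01],[0.03,0.3,0,0,0,-0.01],[0.03,0.3,0,0,0,-0.01],[0.03,0.3,0,0,0,-0.01],[0.03,0.3,0,0,0,-0.01]]}'
python3 -m jog '{"moves":[[0.03,0.3,0,0,0,-0.01],[0.03,0.3,0,0,0,-0.01],[0.03,0.3,0,0,0,-0.01],[0.03,0.3,0,0,0,-0.01],[0.03,0.3,0,0,0,-0.01],[0.03,0.3,0,0,0,-0.01],[0.03,0.3,0,0,0,-0.01],[0.03,0.3,0,0,0,-0.01]]}'
python3 -m jog '{"moves":[[0.02,0.25,0,0,0,-0.01],[0.01,0.2,0,0,0,-0.01],[0,0.15,0,0,0,-0.01],[0,0.1,0,0,0,0],[0,0.05,0,0,0,0],[0,0,0,0,0,0],[0,0,0,0,0,0]]}'
python3 - <<'E'
from h import *
tool();c=bot.capture('wrist');save(c,'w4')
for t in ['dish','marble_center','turntable','spindle_tip']:
    for b in bot.boxes_of('wrist',t)[:2]:print(t,b['p'],world(c,b['position']))
E
```

```text
time_s: 7.2
eef_pos: [0.5456, -0.1797, 0.2214]
orientation: [0.889, 3.013, 0.0]
contact_force: [0.9, -0.0, -3.1]
gripper_width: 0.124
gripper_force: 78.0
time_s: 7.87
eef_pos: [0.5551, -0.0837, 0.2214]
orientation: [1.009, 2.975, 0.0]
contact_force: [0.6, 0.5, -4.4]
gripper_width: 0.126
gripper_force: 78.0
time_s: 8.53
eef_pos: [0.5645, 0.0123, 0.2214]
orientation: [-1.127, -2.933, -0.0]
contact_force: [0.6, 0.3, -4.9]
gripper_width: 0.122
gripper_force: 78.0
time_s: 9.12
eef_pos: [0.5659, 0.0404, 0.2212]
orientation: [1.171, 2.915, -0.001]
contact_force: [-0.5, 0.4, -3.3]
gripper_width: 0.123
gripper_force: 78.0
t 9.12 pos [0.5659 0.0404 0.2212] ydir 46.22 z [-1.e-04 -3.e-04 -1.e+00] q7 0.31 F [-0.5  0.4 -3.3] T [-0.02 -0.03 -0.05] w 0.123 gf 78.0
dish 0.57 [0.54861008 0.05553094 0.16393025]
marble_center 0.73 [0.5641663  0.04158953 0.16841033]
marble_center 0.3 [0.57598097 0.1839664  0.03978168]
turntable 0.74 [0.56798812 0.19065066 0.02282364]
spindle_tip 0.89 [0.57714528 0.18340546 0.04201096]
spindle_tip 0.49 [0.56188544 0.19192999 0.02347992]
```

View pics/w4.png

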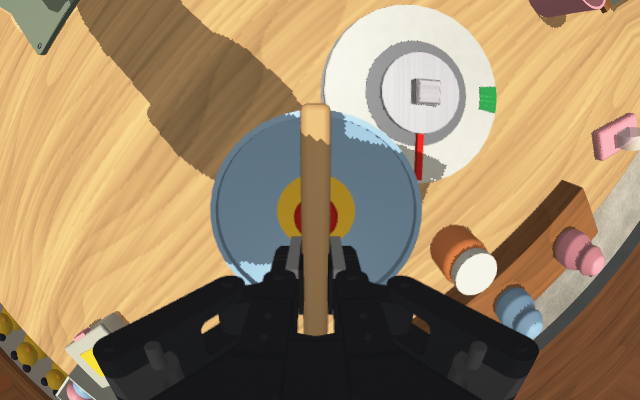

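The picture shows the turntable at (425,92): spindle top at (428,92), pointer from (419,135) to (419,180), green mark at (487,98). The marble is centred in the dish. I'll fit the axis and pointer angle now.

```bash
cat > fit.py <<'E'
from h import *
from scipy.optimize import least_squares
c=bot.capture('wrist');g=cv2.cvtColor(c['image'],cv2.COLOR_RGB2GRAY).astype(np.float32);g=cv2.GaussianBlur(g,(3,3),0)
hsv=cv2.cvtColor(c['image'],cv2.COLOR_RGB2HSV)
def samp(X):
    u,v=fproj(c,X);return cv2.getRectSubPix(g,(1,1),(float(u),float(v)))[0,0]
c0=np.array([.573,.1915])
def circ(c0,r,z,sgn,sat=False,rng=.012):
    pts=[]
    for a in np.arange(0,360,5):
        d=np.array([np.cos(np.radians(a)),np.sin(np.radians(a))]);rr=np.arange(r-rng,r+rng,.0005)
        X=[np.array([*(c0+d*q),z]) for q in rr];uv=np.array([fproj(c,x) for x in X])
        if np.any(uv<2) or np.any(uv[:,1]>175): continue
        if np.hypot(*(uv[0]-[316,205]))<112: continue
        if sat: s=np.array([cv2.getRectSubPix(hsv[:,:,1].copy(),(1,1),tuple(map(float,q)))[0,0] for q in uv],float)
        else: s=np.array([samp(x) for x in X])
        gd=sgn*(s[4:]-s[:-4]);i=gd.argmax()
        if gd[i]>12: pts.append((c0+d*rr[i+2]))
    pts=np.array(pts)
    f=least_squares(lambda p:np.hypot(*(pts-p[:2]).T)-p[2],[*c0,r],loss='soft_l1',f_scale=.001)
    return f.x,len(pts),np.sqrt(np.mean(f.fun**2))
for _ in range(2):
    e,n,r=circ(c0,.105,.028,1,True);print('outer',e,n,r)
    f,n,r=circ(c0,.045,.042,-1,rng=.008);print('disc',f,n,r);c0=f[:2]
gm=cv2.inRange(hsv,(50,100,50),(80,255,255));gm[175:]=0
v,u=np.nonzero(gm);G=np.array([fray(c,a,b,.028)[:2] for a,b in zip(u,v)]).mean(0)
rm=cv2.inRange(hsv,(0,150,80),(6,255,255))|cv2.inRange(hsv,(174,150,80),(180,255,255));rm[:120]=0;rm[182:]=0;rm[:,:405]=0;rm[:,432:]=0
v,u=np.nonzero(rm);P=np.array([fray(c,a,b,.038)[:2] for a,b in zip(u,v)])
l=cv2.fitLine(P.astype(np.float32),cv2.DIST_HUBER,0,.01,.01).ravel()
an=lambda d:np.degrees(np.arctan2(d[1],d[0]))
for q in (e[:2],f[:2]):print('green',an(G-q)-90,'ptr',an(P.mean(0)-q),'line',an(l[:2]))
# spindle top square
from itertools import product
tip=proj
X=fproj(c,np.array([*f[:2],.066]));print('tip px',X)
tool()
E
python3 fit.py
python3 - <<'E'
import cv2
a=cv2.imread('pics/w4.png');cv2.imwrite('pics/w4c.png',cv2.resize(a[50:140,370:500],None,fx=6,fy=6,interpolation=cv2.INTER_CUBIC))
E
```

```text
outer [0.5755948  0.18617187 0.10477665] 35 0.0006358976274692905
disc [0.57632973 0.18776332 0.04426858] 72 0.00021831279290600615
outer [0.57566957 0.18604596 0.10482339] 35 0.0007268647604348
disc [0.57628246 0.18772071 0.04424995] 72 0.0002463807664610768
green -42.36482313560651 ptr -41.9319440346396 line -41.523872
green -42.787909938900974 ptr -43.30504299757774 line -41.523872
tip px [429.62051865  91.02760414]
t 9.42 pos [0.5659 0.0407 0.2213] ydir 46.22 z [-1.e-04 -1.e-04 -1.e+00] q7 0.31 F [ 0.3 -0.4 -3.9] T [-0.01  0.03  0.01] w 0.125 gf 78.0
```

View pics/w4c.png

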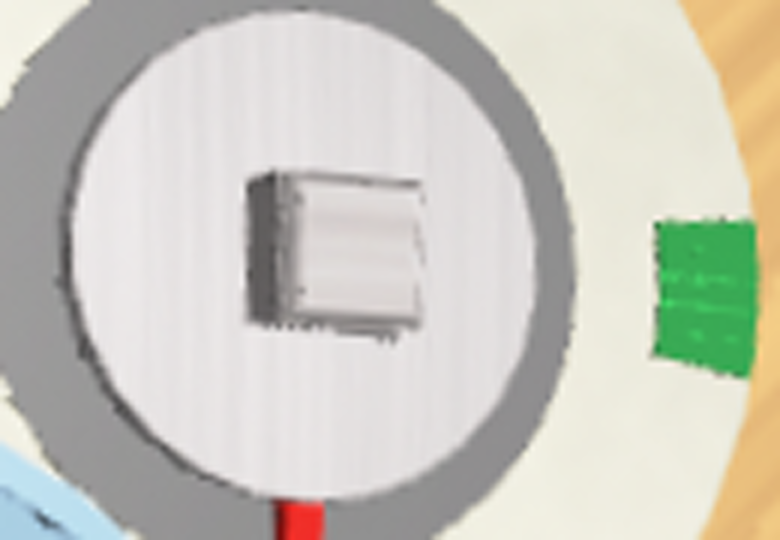

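```bash
cat > rim.py <<'E'
from h import *
from scipy.optimize import least_squares
c=bot.capture('wrist');s=bot.sense();zt=s['eef_pos'][2];R=Ro.from_rotvec(s['orientation']).as_matrix()
sv=cv2.cvtColor(c['image'],cv2.COLOR_RGB2HSV);hue=sv[:,:,0]
c0=np.array(s['eef_pos'][:2]);pts=[]
m=cv2.inRange(sv,(95,40,30),(120,255,255))
for a in np.arange(0,360,3):
    d=np.array([np.cos(np.radians(a)),np.sin(np.radians(a))]);last=None
    for q in np.arange(.060,.082,.0004):
        u,v=fproj(c,np.array([*(c0+d*q),zt-.102+.054]))
        if v>225 or v<2:break
        if m[int(round(v)),int(round(u))]: last=q
    if last and last<.08: pts.append(c0+d*last)
pts=np.array(pts);f=least_squares(lambda p:np.hypot(*(pts-p[:2]).T)-p[2],[*c0,.072],loss='soft_l1',f_scale=.0006)
print(len(pts),f.x,np.sqrt(np.mean(f.fun**2)),'minus tcp',f.x[:2]-c0)
hsv=sv;b=cv2.inRange(hsv,(8,50,30),(25,255,255));L=[]
for v in range(150,230,4):
    r=[u for u in range(293,340) if b[v,u]]
    if 15<len(r)<40:L.append(fray(c,(min(r)+max(r))/2,v,zt+.025)[:2])
if len(L)>3:
    l=cv2.fitLine(np.array(L,np.float32),cv2.DIST_HUBER,0,.01,.01).ravel();print('bar yaw',np.degrees(np.arctan2(l[1],l[0])),len(L))
print('tip',fray(c,429.1,91.8,.066))
E
python3 rim.py
```

```text
57 [0.56642297 0.04129874 0.07103522] 0.0002425527547182994 minus tcp [0.00047393 0.00058179]
bar yaw -42.792564 13
tip [0.57648608 0.18683778 0.066     ]
```

```bash

python3 -m jog '{"moves":[[0,0.05,0,0,0,0],[0,0.1,0,0,0,0],[0.01,0.15,0,0,0,0],[0.02,0.2,0,0,0,0],[0.02,0.25,0,0,0,0],[0.02,0.3,0,0,0,0.005],[0.02,0.3,0,0,0,0.005],[0.02,0.3,0,0,0,0]]}'
python3 -m jog '{"moves":[[0.02,0.3,0,0,0,0],[0.02,0.3,0,0,0,0],[0.02,0.3,0,0,0,0],[0.02,0.3,0,0,0,0],[0.02,0.25,0,0,0,0],[0.02,0.2,0,0,0,0],[0.02,0.15,0,0,0,0],[0,0.1,0,0,0,0]]}'
python3 -m jog '{"moves":[[0,0.06,-0.05,0,0,0],[0,0.04,-0.1,0,0,0],[0,0,-0.2,0,0,0],[0,0,-0.3,0,0,0],[0,0,-0.25,0,0,0],[0,0,-0.2,0,0,0],[0,0,-0.1,0,0,0],[0,0,0,0,0,0]]}'
python3 - <<'E'
from h import *
tool();c=bot.capture('wrist');save(c,'w5')
a=bot.capture('scene');b=bot.capture('side')
f=lambda i,x,y,w,h,s:cv2.resize(i['image'][y:y+h,x:x+w,::-1],None,fx=s,fy=s,interpolation=cv2.INTER_CUBIC)
cv2.imwrite('pics/m5.png',np.hstack([f(a,340,165,80,90,5),f(b,220,180,80,90,5)]))
E
```

```text
time_s: 10.13
eef_pos: [0.5703, 0.1086, 0.2212]
orientation: [-1.154, -2.922, -0.0]
contact_force: [0.3, 0.7, -3.8]
gripper_width: 0.124
gripper_force: 78.0
time_s: 10.8
eef_pos: [0.576, 0.1836, 0.2212]
orientation: [-1.156, -2.921, 0.0]
contact_force: [-0.4, -0.1, -3.9]
gripper_width: 0.124
gripper_force: 78.0
time_s: 11.47
eef_pos: [0.5757, 0.1866, 0.1723]
orientation: [-1.156, -2.92, 0.002]
contact_force: [-0.0, 1.0, -4.6]
gripper_width: 0.123
gripper_force: 78.1
t 11.47 pos [0.5757 0.1866 0.1723] ydir 46.8 z [-1.4e-03 -6.0e-04 -1.0e+00] q7 0.09 F [-0.   1.  -4.6] T [ 0.03 -0.04  0.05] w 0.123 gf 78.1
```

View pics/m5.png

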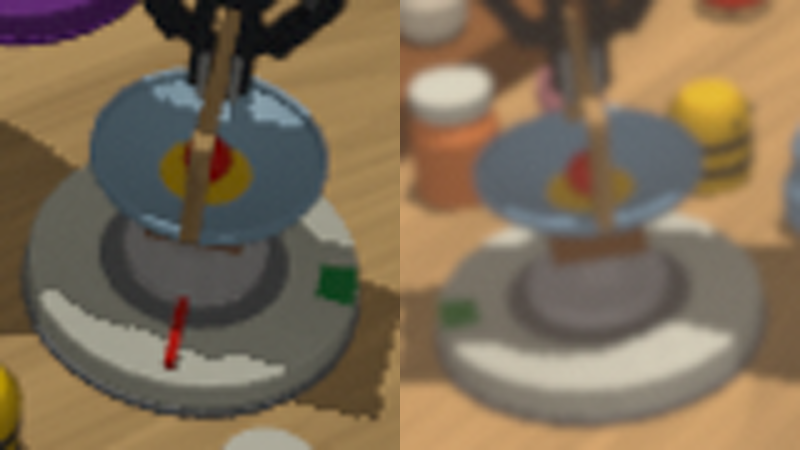

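The foot hovers just above the spindle, centred in both views, and the marble is in the middle. I'll lower in steps and watch the forces.

```bash

python3 -m jog '{"moves":[[0,0,-0.05,0,0,0],[0,0,-0.05,0,0,0],[0,0,-0.05,0,0,0],[0,0,-0.03,0,0,0],[0,0,0,0,0,0]]}'
python3 - <<'E'
from h import *
tool()
E
python3 -m jog '{"moves":[[0,0,-0.04,0,0,0],[0,0,-0.04,0,0,0],[0,0,-0.04,0,0,0],[0,0,0,0,0,0],[0,0,0,0,0,0]]}'
python3 - <<'E'
from h import *
tool()
E
```

```text
time_s: 12.03
eef_pos: [0.5759, 0.1868, 0.1658]
orientation: [-1.156, -2.921, 0.001]
contact_force: [0.7, -0.1, -4.6]
gripper_width: 0.123
gripper_force: 78.1
t 12.03 pos [0.5759 0.1868 0.1658] ydir 46.81 z [-4.e-04 -2.e-04 -1.e+00] q7 0.08 F [ 0.7 -0.1 -4.6] T [ 0.03 -0.02  0.03] w 0.123 gf 78.1
time_s: 12.45
eef_pos: [0.5759, 0.1869, 0.1612]
orientation: [-1.156, -2.921, 0.0]
contact_force: [-0.4, 0.5, -3.3]
gripper_width: 0.122
gripper_force: 78.1
t 12.45 pos [0.5759 0.1869 0.1612] ydir 46.81 z [-2.e-04 -1.e-04 -1.e+00] q7 0.08 F [-0.4  0.5 -3.3] T [-0.06 -0.02  0.  ] w 0.122 gf 78.1
```

```bash

python3 -m jog '{"moves":[[0,0,-0.05,0,0,0],[0,0,-0.05,0,0,0],[0,0,-0.05,0,0,0],[0,0,-0.05,0,0,0],[0,0,0,0,0,0]]}'
python3 - <<'E'
from h import *
tool()
E
python3 -m jog '{"moves":[[0,0,-0.05,0,0,0],[0,0,-0.05,0,0,0],[0,0,-0.05,0,0,0],[0,0,-0.04,0,0,0],[0,0,0,0,0,0]]}'
python3 - <<'E'
from h import *
tool()
E
```

```text
time_s: 12.87
eef_pos: [0.5758, 0.1868, 0.1528]
orientation: [-1.156, -2.921, 0.001]
contact_force: [-0.2, -0.4, -4.1]
gripper_width: 0.123
gripper_force: 78.1
t 12.87 pos [0.5758 0.1868 0.1528] ydir 46.81 z [-6.e-04 -3.e-04 -1.e+00] q7 0.07 F [-0.2 -0.4 -4.1] T [-0.01  0.01 -0.03] w 0.123 gf 78.1
time_s: 13.28
eef_pos: [0.5758, 0.1868, 0.1453]
orientation: [-1.156, -2.921, 0.001]
contact_force: [-0.3, 0.4, -4.0]
gripper_width: 0.123
gripper_force: 78.1
t 13.28 pos [0.5758 0.1868 0.1453] ydir 46.81 z [-5.e-04 -3.e-04 -1.e+00] q7 0.07 F [-0.3  0.4 -4. ] T [-0.01 -0.03  0.01] w 0.123 gf 78.1
```

Free fit so far, so I'll go on in small steps until it touches the disc.

```bash

python3 -m jog '{"moves":[[0,0,-0.025,0,0,0],[0,0,-0.025,0,0,0],[0,0,0,0,0,0]]}'
python3 -m jog '{"moves":[[0,0,-0.015,0,0,0],[0,0,0,0,0,0],[0,0,0,0,0,0]]}'
python3 - <<'E'
from h import *
tool()
E
```

```text
time_s: 13.53
eef_pos: [0.5762, 0.1871, 0.1441]
orientation: [1.156, 2.921, 0.001]
contact_force: [-0.2, 0.7, 3.0]
gripper_width: 0.126
gripper_force: 79.0
time_s: 13.78
eef_pos: [0.5762, 0.1872, 0.144]
orientation: [1.156, 2.92, 0.002]
contact_force: [-2.6, 0.2, 11.4]
gripper_width: 0.121
gripper_force: 80.2
t 13.78 pos [0.5762 0.1872 0.144 ] ydir 46.81 z [ 1.2e-03  6.0e-04 -1.0e+00] q7 0.07 F [-2.6  0.2 11.4] T [-0.12  0.56 -0.05] w 0.121 gf 80.2
```

Seated: contact at TCP z 0.144, as predicted. I'll ease the push slightly and turn 1.45 rad first.

```bash

python3 -m jog '{"moves":[[0,0,0.008,0,0,0.01],[0,0,0,0,0,0.03],[0,0,0,0,0,0.05],[0,0,0,0,0,0.05],[0,0,0,0,0,0.05],[0,0,0,0,0,0.05],[0,0,0,0,0,0.05],[0,0,0,0,0,0.05]]}'
python3 - <<'E'
from h import *
tool()
E
python3 -m jog '{"moves":[[0,0,0,0,0,0.05],[0,0,0,0,0,0.05],[0,0,0,0,0,0.05],[0,0,0,0,0,0.05],[0,0,0,0,0,0.05],[0,0,0,0,0,0.05],[0,0,0,0,0,0.05],[0,0,0,0,0,0.05]]}'
python3 -m jog '{"moves":[[0,0,0,0,0,0.05],[0,0,0,0,0,0.05],[0,0,0,0,0,0.05],[0,0,0,0,0,0.05],[0,0,0,0,0,0.05],[0,0,0,0,0,0.05],[0,0,0,0,0,0.05],[0,0,0,0,0,0.05]]}'
python3 -m jog '{"moves":[[0,0,0,0,0,0.05],[0,0,0,0,0,0.05],[0,0,0,0,0,0.05],[0,0,0,0,0,0.05],[0,0,0,0,0,0.03],[0,0,0,0,0,0.02],[0,0,0,0,0,0],[0,0,0,0,0,0]]}'
python3 - <<'E'
from h import *
tool();c=bot.capture('wrist');save(c,'w6');a=bot.capture('scene');b=bot.capture('side')
f=lambda i,x,y,w,h,s:cv2.resize(i['image'][y:y+h,x:x+w,::-1],None,fx=s,fy=s,interpolation=cv2.INTER_CUBIC)
cv2.imwrite('pics/m6.png',np.hstack([f(a,340,165,80,90,5),f(b,220,180,80,90,5)]))
E
```

```text
time_s: 14.45
eef_pos: [0.5763, 0.1871, 0.144]
orientation: [0.64, 3.075, 0.001]
contact_force: [-0.3, 0.4, 7.3]
gripper_width: 0.128
gripper_force: 79.7
t 14.45 pos [0.5763 0.1871 0.144 ] ydir 66.47 z [ 1.2e-03  5.0e-04 -1.0e+00] q7 0.34 F [-0.3  0.4  7.3] T [-0.01  0.28 -0.04] w 0.128 gf 79.7
time_s: 15.12
eef_pos: [0.5764, 0.1871, 0.144]
orientation: [0.017, 3.14, 0.001]
contact_force: [-0.2, 1.3, 7.3]
gripper_width: 0.122
gripper_force: 79.7
time_s: 15.78
eef_pos: [0.5764, 0.1871, 0.144]
orientation: [-0.607, 3.081, 0.0]
contact_force: [0.7, -0.3, 6.6]
gripper_width: 0.124
gripper_force: 79.6
time_s: 16.45
eef_pos: [0.5763, 0.1871, 0.144]
orientation: [-0.983, 2.982, 0.0]
contact_force: [-1.1, -0.4, 7.6]
gripper_width: 0.122
gripper_force: 79.8
t 16.45 pos [0.5763 0.1871 0.144 ] ydir 126.48 z [ 1.3e-03  6.0e-04 -1.0e+00] q7 1.22 F [-1.1 -0.4  7.6] T [ 0.    0.19 -0.23] w 0.122 gf 79.8
```

View pics/m6.png

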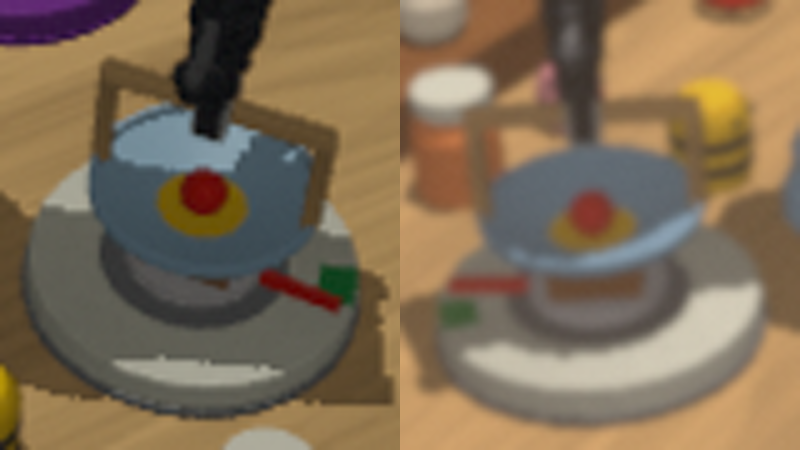

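The pointer (tip at crop (342,303)) is just short of the middle of the green mark, the dish is flat down, and the marble is centred. I'll measure the remaining angle in the scene picture.

```bash
cat > ptr.py <<'E'
from h import *
tool();c=bot.capture('scene')
hsv=cv2.cvtColor(c['image'],cv2.COLOR_RGB2HSV)
rm=cv2.inRange(hsv,(0,130,50),(6,255,255))|cv2.inRange(hsv,(172,130,50),(180,255,255))
rm[:216]=0;rm[240:]=0;rm[:,:388]=0;rm[:,418:]=0
v,u=np.nonzero(rm);P=np.array([fr for fr in (ray(c,a,b,.038)[:2] for a,b in zip(u,v))])
l=cv2.fitLine(P.astype(np.float32),cv2.DIST_HUBER,0,.01,.01).ravel()
an=lambda d:np.degrees(np.arctan2(d[1],d[0]))
l*=np.sign(l[0]) if l[0]<0 else 1
for q in ([.5763,.1872],[.5801,.1889]): print(len(P),'ptr',an(P.mean(0)-q),'line',an(l[:2]),'turn rad',np.radians(an(P.mean(0)-q)+42.6))
E
python3 ptr.py
```

```text
t 16.6 pos [0.5763 0.1871 0.144 ] ydir 126.47 z [ 1.3e-03  5.0e-04 -1.0e+00] q7 1.22 F [-0.9  0.   8.2] T [-0.02  0.22 -0.17] w 0.124 gf 79.8
51 ptr 30.577964796966512 line 32.146435 turn rad 1.2771964256155692
51 ptr 30.980523378221253 line 32.146435 turn rad 1.2842223982906218
```

```bash

python3 -m jog '{"moves":[[0,0,0,0,0,0.02],[0,0,0,0,0,0.04],[0,0,0,0,0,0.05],[0,0,0,0,0,0.05],[0,0,0,0,0,0.05],[0,0,0,0,0,0.04],[0,0,0,0,0,0.02],[0,0,0,0,0,0.01]]}'
python3 -m jog '{"moves":[[0,0,0,0,0,0],[0,0,0,0,0,0],[0,0,0,0,0,0],[0,0,0,0,0,0],[0,0,0,0,0,0]]}'
python3 ptr.py
python3 - <<'E'
from h import *
a=bot.capture('scene');b=bot.capture('side')
f=lambda i,x,y,w,h,s:cv2.resize(i['image'][y:y+h,x:x+w,::-1],None,fx=s,fy=s,interpolation=cv2.INTER_CUBIC)
cv2.imwrite('pics/m7.png',np.hstack([f(a,340,165,80,90,5),f(b,220,180,80,90,5)]))
E
```

```text
time_s: 17.32
eef_pos: [0.5763, 0.1871, 0.144]
orientation: [-1.391, 2.815, -0.0]
contact_force: [-2.3, 0.2, 8.2]
gripper_width: 0.125
gripper_force: 79.8
time_s: 17.73
eef_pos: [0.5762, 0.187, 0.144]
orientation: [-1.389, 2.816, -0.0]
contact_force: [-1.7, 0.0, 8.2]
gripper_width: 0.125
gripper_force: 79.8
t 17.73 pos [0.5762 0.187  0.144 ] ydir 142.51 z [ 1.1e-03  4.0e-04 -1.0e+00] q7 1.46 F [-1.7  0.   8.2] T [-0.    0.24 -0.18] w 0.125 gf 79.8
42 ptr 46.00460793010241 line 53.43738 turn rad 1.546442140818965
42 ptr 47.24356396311088 line 53.43738 turn rad 1.5680660028824103
```

View pics/m7.png

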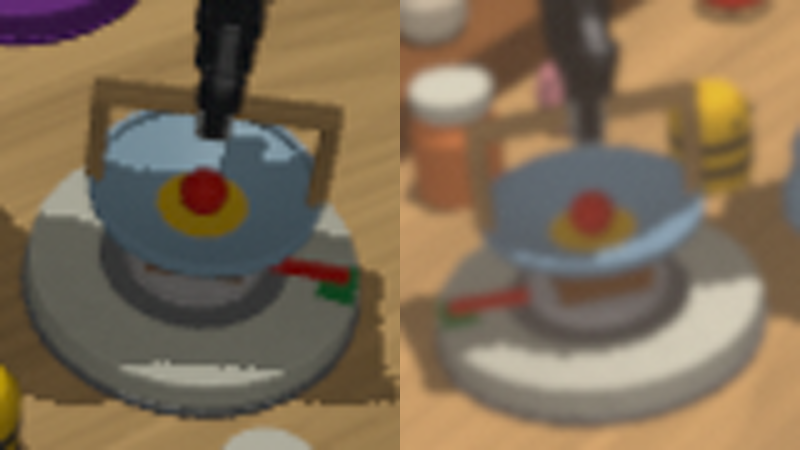

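The pointer lies over the middle of the green mark once its height above it is allowed for (measured 1.55–1.57 rad). The dish is seated and still gripped at 80 N, and the marble is centred.

```bash
python3 -c "
from bench import bot
print(bot.finish_job())"
```

```text
the job is handed in; nothing more can be done
None
```

I handed the job in with the dish seated on the white turntable's spindle, turned a quarter turn so the pointer is on the green mark (about 1.55–1.57 rad), still gripped at 80 N, and the marble centred; the judge's verdict was not shown.

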